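Isolate and bleed the blue line of a laboratory gas manifold

ROBOT

A 6-joint arm with a two-finger parallel gripper is mounted at the origin on the work surface. World frame = base frame: x ahead of the robot, y to its left, z up, the work surface at z = 0. Lengths are in mm, angles in degrees, forces in N, time in s.
With the tool pointing down it reaches from about 350 to 850 mm from the base axis. Payload 8.1 kg.
Tool frame: the origin (TCP) lies between the finger pads; the fingertips stand 22 mm ahead of it and the grasp point (between the pads) lies 3 mm ahead of it; z points along the fingers, y is the direction in which the jaws open and shut (so a half turn about z gives the same grasp; the last joint's range is limited). The gripper opens to 85 mm and grips with 20 to 120 N. Pads are 22 mm wide; open, the fingers measure 114 mm over their backs; the gripper's body (76 mm by 85 mm) begins 54 mm behind the grasp point. The pads swing forward as they close: fully open they stand 13 mm farther back than shut.
Start: joints at [59.049, 7.471, 85.268, -0, 87.261, -4.893], TCP at [263.55, 539.024, 253.292] pointing down, gripper open.
Joint ranges: [-169.43, 169.43], [-51.17, 129.36], [1.28, 143.12], [-76.62, 256.62], [0, 156.53], [-152.29, 152.29]. Speed limits (degrees/s): [136.94, 136.94, 159.86, 180, 180, 180].

INTERFACE

Orientations are given as [roll, pitch, yaw] about the fixed x, y, z axes, in that order (R = Rz(yaw) Ry(pitch) Rx(roll)).
In Python, from bench import r gives the robot as it stands.
- The arm moves only by the tool drive_tool, never from a script. Its argument "moves" is a list of rows, each a list of 2 entries, a list of its own where there are three numbers: the shift along the world's x, y, z in mm, then the turn about the world's z in degrees. A call has exactly 8 rows; each row is the pose to reach, as a shift and turn from the pose commanded when the call began; what a row does not reach only later rows make up. A row lasts 1/12 s, in which the tool goes at most 41.7 mm and 7.16 degrees, less where a joint would pass 70% of its speed; a pose out of reach is approached as far as the arm can. A call with a gripper value outside its range is refused whole. "fingers" is the finger opening in mm, from 0 to 85.4, set as the call begins (left out, the last holds). The fingers move at their own pace and stop on an object; "squeeze" is the grip in N (left out, the last holds). Time passes only in rows, so rows that repeat a pose let the fingers close, or fill a call up. It gives the time, the measured TCP pose, the force and the opening at its end, in the units of the state.
- r.sense(): the state, without advancing time (a new reading comes with each control period).
- r.snapshot(name): name is "scene" or "top" or "wrist"; returns a dict with "pixels" (420x560x3 uint8, red, green, blue), "camera_matrix" (3x3 intrinsics, pixels), "xyz" and "orientation" of the camera in the world. Camera axes: x right, y down, z forward; pixel columns grow to the right and rows downward; lengths in mm; the calibration is good to about 2 mm. A picture is of the moment at which its call begins. There is no depth.
- r.hand_in(): hands the job in, once; it reports no verdict.
The state is a dict: "time": time; "joint_pos": joint angles; "qd": joint speeds; "joint_efforts": joint torques, N m; "tool_pos": TCP position; "tcp_rot": TCP orientation; "ft_force": force on the tool from outside, world axes, zero at the start; "wrist_torque": the same for the moment, N m; "finger_gap": finger opening in mm.
Only numpy, scipy, OpenCV 4.12 (cv2) and the standard library are available. Lean on these libraries where they do the work, as an engineer would, in place of code of your own. Each camera call takes 0.05 s, during which the arm holds its last target.

TASK

Take the blue gas line out of service: turn the blue-handled valve clockwise until you feel it seat, snug by hand but never forced, then press the vent button on that same station all the way down and hold it for two seconds to bleed the line. Leave the valve snugly shut and the button released, do not touch the other three stations, and do not shift anything lying on the bench.

Things in the scene. Friction and masses are not known exactly. Their poses are not given: they have to be found in the camera images.
- station_blue: fixed aluminium block 55 wide (y) x 100 x 40 mm high with the blue valve and its vent button. Origin under the valve axis at the block's underside, 12 mm over the bench; x points away from the button, y along the row of four. A 25 mm wide brass nut under the handle tops out 66 mm over the bench. Neighbour valve axes are 58 mm away; their bars may point here
- blue_handle (a point): centre of the blue T-bar handle on the vertical valve axis, 91 mm over the bench. Bar 40 mm long (point x) x 11 thick (point y) x 18 high, on an 8 mm stem. Clockwise from above closes; it does not rise or sink and stays where it is left. Running torque about 0.18 N m; once seated, torque climbs by about 0.1 N m in 0.15 rad
- valve_blue: the turning part of the blue valve: handle, stem and a hidden cam that closes on a soft seat; origin on the axis, 66 mm over the bench. The cam meets the seat after 0.5 to 2.2 rad of closing: seat wear varies and cannot be seen, only the torque tells. Snug is 6 to 25 N on the seat: 0.04 to 0.17 N m above running torque (best 0.10); more is forced
- vent_blue_top (a point): centre of the top of the blue station's vent button: black, 16 mm wide, in a 32 mm steel collar whose rim is 64 mm over the bench; top 73 mm over the bench when released, 42 mm from the valve axis along the block's length, on the robot's side
- vent_blue (a joint): travel of that button: 0 released, 0.005 m fully down (bottomed); spring, about 2 N at first and 6 N fully down; springs back
- station_red: station with the red handle (at any angle), else like the blue station, side by side with it at 58 mm pitch in any order. Origin under its valve axis, 12 mm over the bench; axes as for the blue one. Handle top 100 mm, button top 73 mm over the bench. Not to be touched
- station_yellow: station with the yellow handle (at any angle), else like the blue station, side by side with it at 58 mm pitch in any order. Origin under its valve axis, 12 mm over the bench; axes as for the blue one. Handle top 100 mm, button top 73 mm over the bench. Not to be touched
- station_green: station with the green handle (at any angle), else like the blue station, side by side with it at 58 mm pitch in any order. Origin under its valve axis, 12 mm over the bench; axes as for the blue one. Handle top 100 mm, button top 73 mm over the bench. Not to be touched
- specimen_jar: loose clear jar with blue cap, 48 mm wide, 62 mm high, on the bench on the robot's side of the manifold; origin under its centre
- slide_box: loose ivory slide box with mint lid, 83 x 98 x 38 mm high, on the bench; origin under its centre
- marker: loose white marker with blue cap, 140 mm long (x), 14 mm thick, lying on the bench on the robot's side; origin on its underside

How it is judged:
By the outcome, as a careful person would: the job done as asked, in the order asked, and still so for the second after the job is handed in, with the robot touching nothing.
It also fails if it takes over 72 s, if anything falls off the work surface, if the arm or the gripper's body presses on something with over 40 N, if the wrist force passes 120 N, or if a joint passes its speed limit or range.

## Working session

There is one attempt and no reset: what is moved stays moved. The work goes in short steps, Python scripts to look and compute and a tool call to move; the robot and the scene stay as the last step left them, time stands still between calls to the robot, and variables do not carry over. Pictures are saved under pics/ and viewed, and the job is handed in when it is done.

Besides the shell and the picture viewer there is one more tool, called after "Call:" as name(argument=value, ...), one argument or row to a line, values as JSON. drive_tool: Moves the arm, as the interface text tells. Its arguments: {"type":"object","properties":{"moves":{"type":"array","items":{"type":"array"}},"fingers":{"type":"number"},"squeeze":{"type":"number"}},"required":["moves"]}

```bash
ls; mkdir -p pics; python3 - <<'E'
from bench import r
import cv2
print(r.sense())
for n in ["scene","top","wrist"]:
    s=r.snapshot(n); cv2.imwrite(f"pics/{n}0.png",s["pixels"][:,:,::-1]); print(n,s["camera_matrix"],s["xyz"],s["orientation"])
E
```

```text
pics
{'time': 0.0, 'joint_pos': array([ 5.90490913e+01,  7.51529435e+00,  8.53311666e+01,  2.35253650e-03,
        8.72615906e+01, -4.89281900e+00]), 'qd': array([ 0.08225312,  0.034706  , -0.00188131, -0.04822373,  0.02642998,
       -0.01359192]), 'joint_efforts': array([-2.86061095e-04, -5.69381833e+01, -5.00565791e+01, -4.05852870e-04,
        1.45599333e-02, -3.30188595e-05]), 'tool_pos': array([263.26496723, 538.57750251, 252.22436928]), 'tcp_rot': array([-1.79892543e+02, -1.15570008e-02,  1.53941785e+02]), 'ft_force': array([-0.1381096 , -0.27780892,  0.45743837]), 'wrist_torque': array([ 0.02372011, -0.01081903, -0.03463578]), 'finger_gap': 85.33290366612087}
scene [[432.0885216    0.         275.90672682]
 [  0.         432.0885216  203.04745438]
 [  0.           0.           1.        ]] [896.18647937  29.41035737 807.22512382] [-150.43413369   -0.267947     95.08465206]
top [[403.14927786   0.         281.45753002]
 [  0.         403.14927786 204.98816756]
 [  0.           0.           1.        ]] [435.32539741 -12.93194157 786.6265267 ] [-176.01103207    2.96812246  -88.81713464]
wrist [[333.27319767   0.         275.15512849]
 [  0.         333.27319767 206.88695005]
 [  0.           0.           1.        ]] [197.81960549 569.8064996  372.69236616] [1.63212990e+02 1.15807122e-01 6.39604056e+01]
```

View pics/scene0.png

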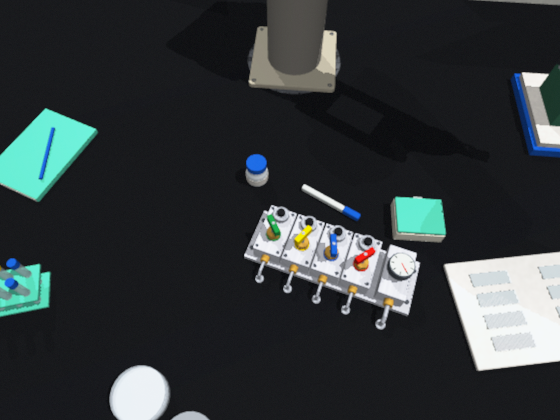

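View pics/top0.png

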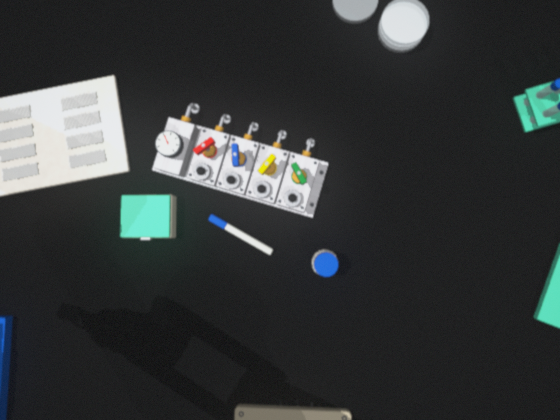

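View pics/wrist0.png

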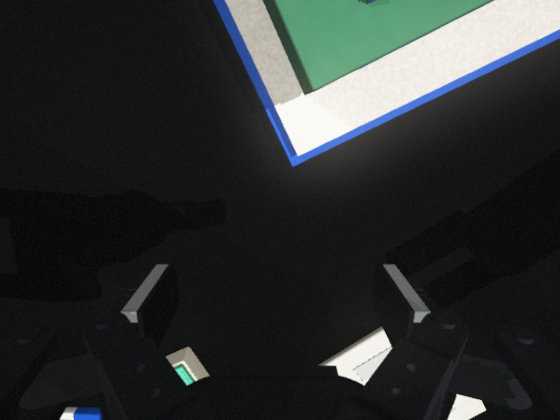

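```bash
python3 - <<'E'
import cv2
a=cv2.imread("pics/top0.png")[105:225,145:335]; cv2.imwrite("pics/topc.png",cv2.resize(a,None,fx=4,fy=4,interpolation=cv2.INTER_CUBIC))
a=cv2.imread("pics/scene0.png")[195:315,240:430]; cv2.imwrite("pics/scenec.png",cv2.resize(a,None,fx=4,fy=4,interpolation=cv2.INTER_CUBIC))
E
```

```text
(no output)
```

View pics/topc.png

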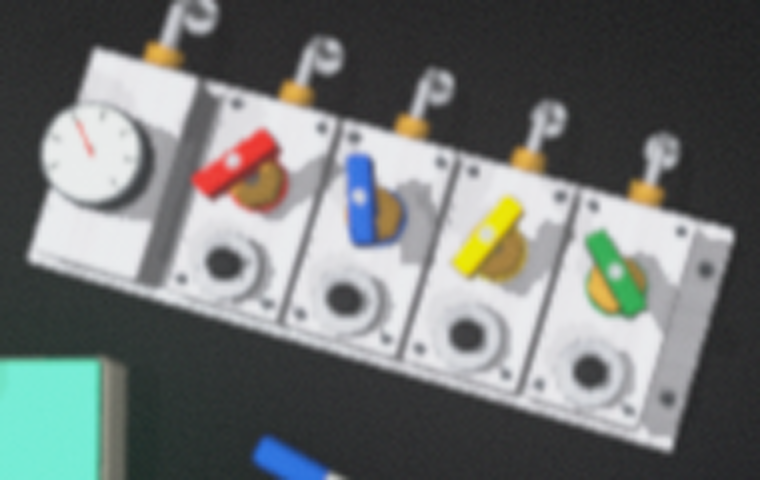

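View pics/scenec.png

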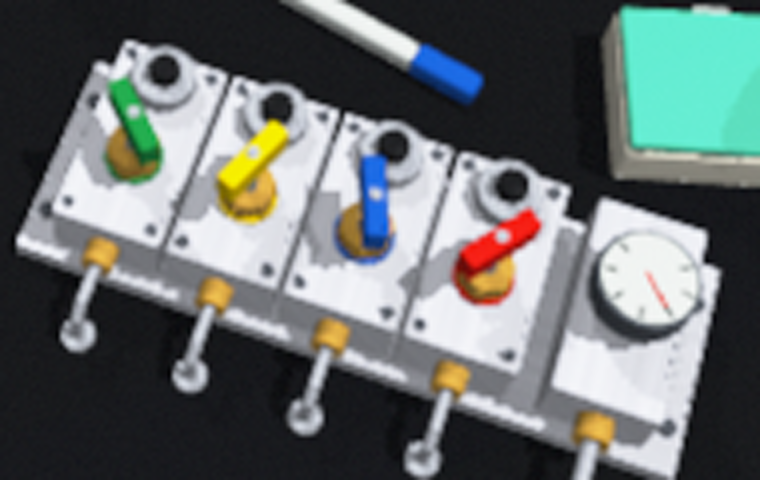

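```bash
cat > h.py <<'E'
import numpy as np
from scipy.spatial.transform import Rotation as R
C={}
def cam(s): return np.array(s["camera_matrix"]),np.array(s["xyz"]),R.from_euler('xyz',s["orientation"],degrees=True).as_matrix()
def ray(c,p):
    K,t,Rm=c; d=Rm@np.linalg.solve(K,[p[0],p[1],1]); return t,d/np.linalg.norm(d)
def tri(obs):
    A=np.zeros((3,3));b=np.zeros(3)
    for c,p in obs:
        t,d=ray(c,p);P=np.eye(3)-np.outer(d,d);A+=P;b+=P@t
    x=np.linalg.solve(A,b)
    return x,[round(float(np.linalg.norm((np.eye(3)-np.outer(ray(c,p)[1],ray(c,p)[1]))@(x-c[1]))),2) for c,p in obs]
def atz(c,p,z):
    t,d=ray(c,p); return t+d*(z-t[2])/d[2]
def proj(c,X):
    K,t,Rm=c; q=K@(Rm.T@(np.array(X)-t)); return q[:2]/q[2]
E
python3 - <<'E'
from bench import r
from h import *
import json
T=cam(r.snapshot("top"));S=cam(r.snapshot("scene"))
tp=lambda u,v:(145+(u+.5)/4-.5,105+(v+.5)/4-.5)
sp=lambda u,v:(240+(u+.5)/4-.5,195+(v+.5)/4-.5)
P={'blue':((359,196),(376,193)),'bb':((344,299),(393,147)),'red':((234,160),(503,236)),'rb':((225,264),(512,189)),
'yel':((487,234),(252,153)),'yb':((466,336),(277,104)),'grn':((615,271),(134,111)),'gb':((590,372),(163,71)),
'bend1':((360,156),(375,240)),'bend2':((361,242),(373,158))}
np.set_printoptions(precision=1,suppress=True)
for k,(a,b) in P.items():
    z=73 if k[-1]=='b' else 100
    print(k,*tri([(T,tp(*a)),(S,sp(*b))]),atz(T,tp(*a),z)[:2],atz(S,sp(*b),z)[:2])
E
```

```text
blue [569.9 106.9 103. ] [0.08, 0.08] [570.5 107.3] [568.5 107.3]
bb [529.5 118.2  69. ] [0.02, 0.02] [528.9 117.5] [531.5 117.7]
red [585.3 162.7 102.3] [0.52, 0.52] [585.8 162.7] [584.2 163.6]
rb [545.1 174.2  66.4] [0.35, 0.35] [544.1 172.1] [548.2 173.2]
yel [554.3  51.  101.2] [0.14, 0.14] [554.5  51.2] [553.7  50.9]
yb [513.2  62.1  72. ] [0.03, 0.03] [513.1  62.1] [513.7  62.1]
grn [538.7  -4.2 102.6] [0.04, 0.04] [539.1  -4.2] [537.3  -4.3]
gb [498.2   6.4  68.2] [0.16, 0.16] [497.8   6.4] [500.8   6.3]
bend1 [589.1 108.   95.3] [0.17, 0.17] [588.1 107.4] [591.2 107.3]
bend2 [550.6 105.9  98.7] [0.21, 0.21] [550.3 105.9] [551.2 105.5]
```

Call:
drive_tool(
  moves=[
    [[19,-27,0],1.8],
    [[38,-54,0],3.6],
    [[57,-81,0],5.4],
    [[76,-108,0],7.2],
    [[95,-135,0],9],
    [[114,-162,0],10.8],
    [[133,-189,0],12.6],
    [[152,-216,0],14.4],
  ],
  fingers=30,
)

```text
time: 0.92
tool_pos: [416.2, 321.6, 253.3]
tcp_rot: [180.0, 0.0, 168.4]
ft_force: [0.7, 0.2, -0.2]
finger_gap: 30.0
```

Call:
drive_tool(
  moves=[
    [[19,-27,0],1.8],
    [[38,-54,0],3.6],
    [[57,-81,0],5.4],
    [[76,-108,0],7.2],
    [[95,-135,0],9],
    [[114,-162,0],10.8],
    [[133,-189,0],12.6],
    [[152,-216,0],14.4],
  ],
)

```text
time: 1.58
tool_pos: [568.2, 105.5, 253.2]
tcp_rot: [180.0, 0.0, -177.2]
ft_force: [0.1, 0.6, -0.3]
finger_gap: 30.0
```

```bash
python3 - <<'E'
from bench import r
import cv2,pickle
s=r.snapshot("wrist"); cv2.imwrite("pics/w1.png",s["pixels"][:,:,::-1]);pickle.dump(s,open("w1.pkl","wb"))
s=r.sense();print(s['time'],s['tool_pos'],s['tcp_rot'],s['qd'],s['joint_pos'],s['wrist_torque'],s['ft_force'],s['finger_gap'])
E
```

```text
1.6333 [570.83256303 100.52010231 253.08163069] [-1.79820509e+02  8.97870351e-02 -1.77208823e+02] [ 3.21222215 -1.59928408  2.03958626  0.44912052 -0.08711304  9.96688084] [  5.02781237   4.27325678  88.70756424  -0.18312034  86.93648094
 -87.75356979] [-0.10399322  0.05720399  0.07975565] [-1.62747519 -4.05795462  0.50689756] 30.241712466828773
```

View pics/w1.png

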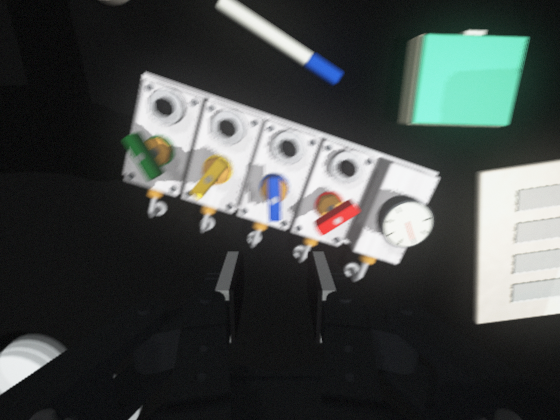

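Call:
drive_tool(
  moves=[
    [[0,0,-10],0],
    [[0,0,-25],0],
    [[0,0,-40],0],
    [[0,0,-50],0],
    [[0,0,-57],0],
    [[0,0,-60],0],
    [[0,0,-60],0],
    [[0,0,-60],0],
  ],
)

```text
time: 2.3
tool_pos: [567.7, 107.4, 193.8]
tcp_rot: [180.0, 0.0, -177.2]
ft_force: [-0.4, 1.2, 0.0]
finger_gap: 30.2
```

```bash
python3 - <<'E'
from bench import r
import cv2,pickle
s=r.snapshot("wrist"); cv2.imwrite("pics/w2.png",s["pixels"][:,:,::-1]);pickle.dump(s,open("w2.pkl","wb"))
print(s['xyz'],s['orientation'])
a=s["pixels"][:,:,::-1][40:240,180:400]; cv2.imwrite("pics/w2c.png",cv2.resize(a,None,fx=3,fy=3,interpolation=cv2.INTER_CUBIC))
s=r.sense();print(s['time'],s['tool_pos'],s['tcp_rot'],s['wrist_torque'],s['ft_force'])
E
```

```text
[494.65737864 102.60996195 314.11763395] [1.63185595e+02 4.33558451e-02 9.27823124e+01]
2.35 [567.98394647 107.28994569 194.25715936] [ 1.79997389e+02  8.06715778e-02 -1.77241644e+02] [ 0.02330011 -0.00763054 -0.00250755] [ 0.15434459 -0.15235067  0.82031058]
```

View pics/w2c.png

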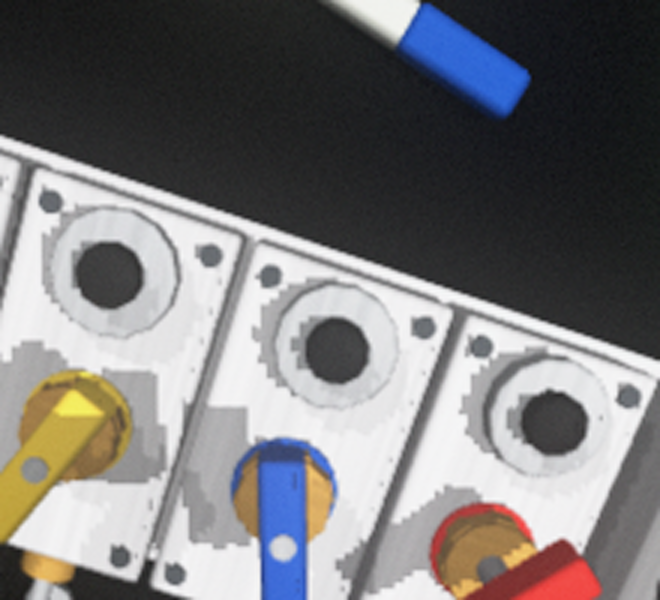

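View pics/w2.png

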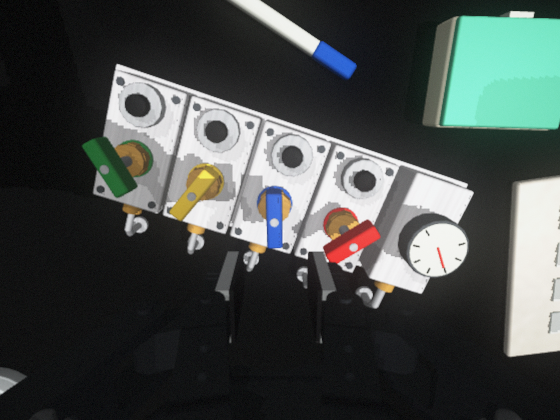

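```bash
python3 - <<'E'
from h import *
import cv2,pickle
np.set_printoptions(precision=2,suppress=True)
s=pickle.load(open("w2.pkl","rb"));W=cam(s);s1=pickle.load(open("w1.pkl","rb"))
from bench import r
t=r.snapshot("top");T=cam(t);sc=r.snapshot("scene");S=cam(sc)
tp=lambda u,v:(145+(u+.5)/4-.5,105+(v+.5)/4-.5)
sp=lambda u,v:(240+(u+.5)/4-.5,195+(v+.5)/4-.5)
d=(274,222.3);b=(291.7,156.3)
print('dot',atz(W,d,100),tri([(T,tp(359,196)),(S,sp(376,193)),(W,d)]),tri([(T,tp(359,196)),(W,d)]))
print('btn',atz(W,b,73),tri([(T,tp(344,299)),(S,sp(393,147)),(W,b)]),tri([(T,tp(344,299)),(W,b)]))
# bar mask top face
p=s["pixels"]; hsv=cv2.cvtColor(p,cv2.COLOR_RGB2HSV)
m=((hsv[...,0]>105)&(hsv[...,0]<130)&(hsv[...,1]>150)&(hsv[...,2]>60)).astype(np.uint8)
m[:190]=0;m[260:]=0;m[:,:240]=0;m[:,310:]=0
for v in range(194,250,4):
    u=np.flatnonzero(m[v])
    if len(u): print(v,u.min(),u.max(),hsv[v,u.min()+3:u.max()-2:4,2],atz(W,(u.min()-.5,v),100)[:2],atz(W,(u.max()+.5,v),100)[:2])
E
```

```text
dot [570.28 105.34 100.  ] (array([569.66, 106.35, 102.84]), [0.51, 0.62, 1.11]) (array([568.76, 105.75, 105.91]), [0.73, 0.73])
btn [528.72 116.05  73.  ] (array([529.43, 117.51,  69.26]), [0.64, 0.65, 1.26]) (array([527.34, 115.46,  83.96]), [0.17, 0.17])
194 268 288 [181 181 177 158] [550.62 100.08] [549.94 114.  ]
198 267 280 [219 220] [553.4   99.53] [552.95 108.84]
202 267 280 [216 220] [556.17  99.65] [555.71 108.99]
206 267 280 [216 222] [558.96  99.76] [558.5  109.14]
210 267 280 [217 221] [561.76  99.88] [561.3  109.29]
214 267 280 [217 219] [564.59  99.99] [564.13 109.44]
218 267 281 [217 205 223] [567.44 100.11] [566.95 110.27]
222 267 281 [210 221 217] [570.31 100.23] [569.81 110.42]
226 267 281 [216 219 220] [573.2  100.35] [572.7  110.58]
230 267 281 [216 218 221] [576.12 100.47] [575.61 110.74]
234 268 281 [215 219] [579.02 101.27] [578.55 110.9 ]
238 268 281 [216 216] [581.97 101.4 ] [581.5  111.06]
242 268 281 [216 216] [584.95 101.52] [584.48 111.22]
246 268 281 [214 216] [587.95 101.65] [587.48 111.38]
```

Call:
drive_tool(
  moves=[
    [[2.3,-0.6,-12],0.5],
    [[2.3,-0.6,-30],0.5],
    [[2.3,-0.6,-50],0.5],
    [[2.3,-0.6,-68],0.5],
    [[2.3,-0.6,-82],0.5],
    [[2.3,-0.6,-91],0.5],
    [[2.3,-0.6,-95],0.5],
    [[2.3,-0.6,-95],0.5],
  ],
)

```text
time: 3.12
tool_pos: [569.2, 106.3, 97.1]
tcp_rot: [-180.0, -0.1, -176.8]
ft_force: [0.1, 0.2, -0.2]
finger_gap: 29.7
```

```bash
python3 - <<'E'
from bench import r
import cv2,pickle
for n in ("wrist","scene"):
    s=r.snapshot(n); 
    a=s["pixels"][:,:,::-1]
    if n=="scene": a=cv2.resize(a[170:320,230:430],None,fx=4,fy=4,interpolation=cv2.INTER_CUBIC)
    cv2.imwrite(f"pics/{n}3.png",a)
s=r.sense();print(s['time'],s['tool_pos'],s['tcp_rot'],s['wrist_torque'],s['ft_force'],s['finger_gap'])
E
```

```text
3.2167 [570.4368859  106.48027399  99.03117307] [ 1.79997008e+02  6.37040251e-02 -1.76753132e+02] [ 0.01817517 -0.01105565  0.01715309] [ 1.14027057 -0.45326669  0.01679735] 30.402989681374063
```

View pics/wrist3.png

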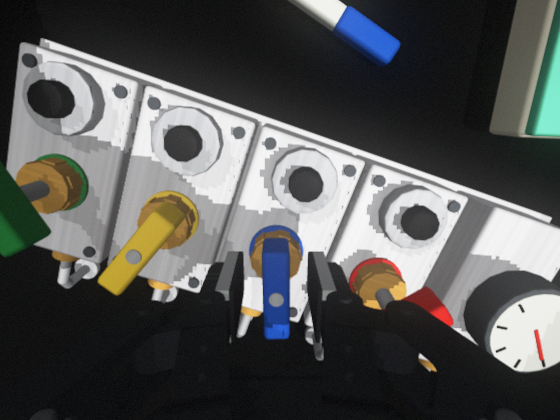

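View pics/scene3.png

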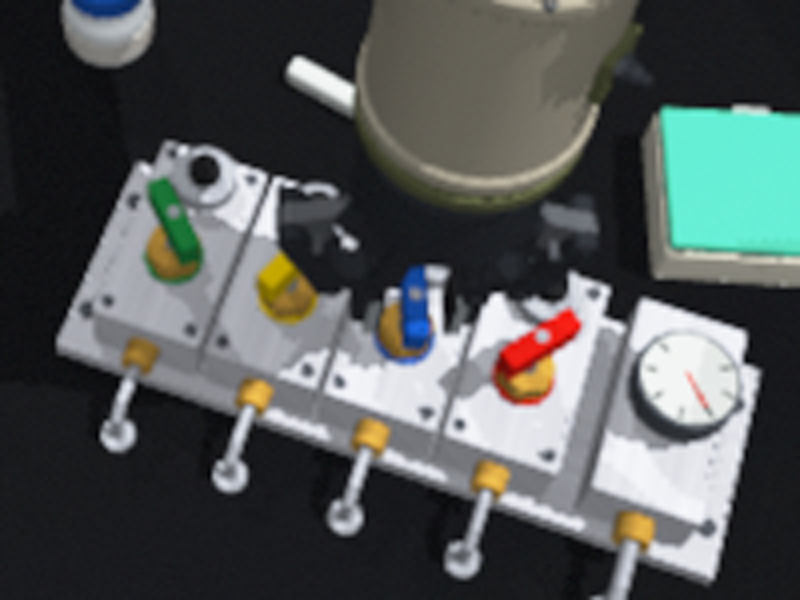

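Call:
drive_tool(
  moves=[
    [[0,0,0],0],
    [[0,0,0],0],
    [[0,0,0],0],
    [[0,0,0],0],
    [[0,0,0],0],
    [[0,0,0],0],
    [[0,0,0],0],
    [[0,0,0],0],
  ],
  fingers=6,
  squeeze=45,
)

```text
time: 3.88
tool_pos: [570.8, 106.7, 99.7]
tcp_rot: [180.0, 0.1, -176.7]
ft_force: [-1.7, 1.4, 5.9]
finger_gap: 10.2
```

```bash
cat > st.py <<'E'
from bench import r
import numpy as np
np.set_printoptions(precision=3,suppress=True)
L=[]
for i in range(3):
    s=r.sense(); L.append(s)
    print(round(s['time'],2),s['tool_pos'],s['tcp_rot'][2].round(2),'F',s['ft_force'],'M',s['wrist_torque'],'gap',round(s['finger_gap'],2))
    if i<2: r.snapshot("top")
E
python3 st.py
```

```text
3.88 [570.804 106.65   99.722] -176.75 F [-1.657  1.409  5.908] M [0.121 0.172 0.072] gap 10.16
3.93 [570.786 106.662  99.714] -176.75 F [-0.431  0.761  6.592] M [0.164 0.101 0.08 ] gap 9.99
3.98 [570.783 106.659  99.723] -176.75 F [-1.15   1.105  5.7  ] M [0.162 0.197 0.076] gap 9.98
```

Call:
drive_tool(
  moves=[
    [[0,0,0],-1],
    [[0,0,0],-2.5],
    [[0,0,0],-4],
    [[0,0,0],-5.5],
    [[0,0,0],-7],
    [[0,0,0],-8.5],
    [[0,0,0],-10],
    [[0,0,0],-11.5],
  ],
)

```text
time: 4.65
tool_pos: [570.8, 106.4, 99.7]
tcp_rot: [180.0, 0.1, 171.7]
ft_force: [-1.2, -0.5, 5.9]
finger_gap: 10.2
```

```bash
python3 st.py
```

```text
4.65 [570.77  106.439  99.693] 171.68 F [-1.238 -0.481  5.889] M [-0.082  0.179  0.172] gap 10.24
4.7 [570.752 106.439  99.691] 171.56 F [-0.234 -0.332  6.452] M [-0.029  0.163  0.149] gap 10.02
4.75 [570.753 106.45   99.681] 171.69 F [-0.872 -0.649  6.261] M [-0.074  0.165  0.017] gap 10.02
```

Call:
drive_tool(
  moves=[
    [[0,0,0],-1.5],
    [[0,0,0],-3],
    [[0,0,0],-4.5],
    [[0,0,0],-6],
    [[0,0,0],-7.5],
    [[0,0,0],-9],
    [[0,0,0],-10.5],
    [[0,0,0],-12],
  ],
)

```text
time: 5.42
tool_pos: [570.7, 106.2, 99.7]
tcp_rot: [180.0, 0.1, 159.7]
ft_force: [-1.1, -1.8, 6.9]
finger_gap: 10.0
```

```bash
python3 st.py
```

```text
5.42 [570.731 106.239  99.698] 159.68 F [-1.062 -1.789  6.949] M [-0.223  0.208  0.199] gap 9.99
5.47 [570.725 106.285  99.695] 159.56 F [-1.439 -1.643  7.013] M [-0.2    0.24   0.118] gap 9.99
5.52 [570.724 106.254  99.694] 159.68 F [-1.227 -0.987  6.865] M [-0.151  0.232  0.075] gap 9.84
```

```bash
cat > st.py <<'E'
from bench import r
import numpy as np
np.set_printoptions(precision=3,suppress=True)
s=r.sense()
print(round(s['time'],2),s['tool_pos'],s['tcp_rot'][2].round(2),'F',s['ft_force'],'M',s['wrist_torque'],'gap',round(s['finger_gap'],2),'e6',round(s['joint_efforts'][5],4),'j6',round(s['joint_pos'][5],2),'qd',round(s['qd'][5],2))
E
python3 st.py
```

```text
5.52 [570.724 106.254  99.694] 159.68 F [-1.227 -0.987  6.865] M [-0.151  0.232  0.075] gap 9.84 e6 0.5468 j6 -64.17 qd -1.44
```

Call:
drive_tool(
  moves=[
    [[0,0,0],-0.8],
    [[0,0,0],-1.6],
    [[0,0,0],-2.4],
    [[0,0,0],-3.2],
    [[0,0,0],-4.0],
    [[0,0,0],-4.8],
    [[0,0,0],-5.6],
    [[0,0,0],-6.4],
  ],
)

```text
time: 6.18
tool_pos: [570.7, 106.1, 99.7]
tcp_rot: [180.0, 0.1, 153.3]
ft_force: [-1.9, -1.1, 6.7]
finger_gap: 9.9
```

```bash
python3 st.py
```

```text
6.18 [570.685 106.143  99.682] 153.31 F [-1.854 -1.148  6.741] M [-0.25   0.27   0.204] gap 9.88 e6 -0.1679 j6 -57.8 qd 9.57
```

Call:
drive_tool(
  moves=[
    [[0,0,0],-0.8],
    [[0,0,0],-1.6],
    [[0,0,0],-2.4],
    [[0,0,0],-3.2],
    [[0,0,0],-4.0],
    [[0,0,0],-4.8],
    [[0,0,0],-5.6],
    [[0,0,0],-6.4],
  ],
)

```text
time: 6.85
tool_pos: [570.6, 106.0, 99.7]
tcp_rot: [180.0, 0.1, 146.9]
ft_force: [-2.8, -1.4, 8.1]
finger_gap: 10.2
```

```bash
python3 st.py
```

```text
6.85 [570.641 106.046  99.689] 146.91 F [-2.787 -1.439  8.107] M [-0.363  0.348  0.222] gap 10.18 e6 -0.1673 j6 -51.4 qd 9.57
```

Call:
drive_tool(
  moves=[
    [[0,0,0],-0.8],
    [[0,0,0],-1.6],
    [[0,0,0],-2.4],
    [[0,0,0],-3.2],
    [[0,0,0],-4.0],
    [[0,0,0],-4.8],
    [[0,0,0],-5.6],
    [[0,0,0],-6.4],
  ],
)

```text
time: 7.52
tool_pos: [570.6, 106.0, 99.7]
tcp_rot: [180.0, 0.1, 140.5]
ft_force: [-1.5, -2.5, 7.9]
finger_gap: 10.2
```

```bash
python3 st.py
```

```text
7.52 [570.58  105.997  99.698] 140.51 F [-1.494 -2.479  7.901] M [-0.377  0.367  0.193] gap 10.21 e6 -0.1665 j6 -45.0 qd 9.56
```

Call:
drive_tool(
  moves=[
    [[0,0,0],-0.8],
    [[0,0,0],-1.6],
    [[0,0,0],-2.4],
    [[0,0,0],-3.2],
    [[0,0,0],-4.0],
    [[0,0,0],-4.8],
    [[0,0,0],-5.6],
    [[0,0,0],-6.4],
  ],
)

```text
time: 8.18
tool_pos: [570.5, 105.9, 99.7]
tcp_rot: [180.0, 0.1, 134.1]
ft_force: [-2.6, -2.1, 8.4]
finger_gap: 9.9
```

```bash
python3 st.py
```

```text
8.18 [570.505 105.89   99.688] 134.11 F [-2.604 -2.094  8.357] M [-0.459  0.517  0.185] gap 9.93 e6 -0.166 j6 -38.6 qd 9.6
```

Call:
drive_tool(
  moves=[
    [[0,0,0],-0.8],
    [[0,0,0],-1.6],
    [[0,0,0],-2.4],
    [[0,0,0],-3.2],
    [[0,0,0],-4.0],
    [[0,0,0],-4.8],
    [[0,0,0],-5.6],
    [[0,0,0],-6.4],
  ],
)

```text
time: 8.85
tool_pos: [570.4, 105.8, 99.7]
tcp_rot: [180.0, 0.1, 127.7]
ft_force: [-3.9, -2.8, 8.1]
finger_gap: 9.7
```

```bash
python3 st.py
```

```text
8.85 [570.403 105.841  99.685] 127.71 F [-3.939 -2.819  8.062] M [-0.559  0.574  0.18 ] gap 9.69 e6 -0.1654 j6 -32.2 qd 9.53
```

Call:
drive_tool(
  moves=[
    [[0,0,0],-0.8],
    [[0,0,0],-1.6],
    [[0,0,0],-2.4],
    [[0,0,0],-3.2],
    [[0,0,0],-4.0],
    [[0,0,0],-4.8],
    [[0,0,0],-5.6],
    [[0,0,0],-6.4],
  ],
)

```text
time: 9.52
tool_pos: [570.3, 105.8, 99.7]
tcp_rot: [180.0, 0.1, 121.3]
ft_force: [-4.0, -3.5, 9.6]
finger_gap: 10.2
```

```bash
python3 st.py
```

```text
9.52 [570.322 105.784  99.692] 121.31 F [-4.016 -3.522  9.553] M [-0.569  0.675  0.192] gap 10.17 e6 -0.1649 j6 -25.8 qd 9.45
```

Call:
drive_tool(
  moves=[
    [[-0.2,-0.2,0.3],-0.8],
    [[-0.4,-0.4,0.6],-1.6],
    [[-0.4,-0.4,0.6],-2.4],
    [[-0.4,-0.4,0.6],-3.2],
    [[-0.4,-0.4,0.6],-4.0],
    [[-0.4,-0.4,0.6],-4.8],
    [[-0.4,-0.4,0.6],-5.6],
    [[-0.4,-0.4,0.6],-6.4],
  ],
)

```text
time: 10.18
tool_pos: [570.1, 105.7, 99.7]
tcp_rot: [179.9, 0.1, 114.9]
ft_force: [1.0, -3.2, 5.7]
finger_gap: 10.2
```

```bash
python3 st.py
```

```text
10.18 [570.137 105.707  99.696] 114.87 F [ 1.002 -3.184  5.671] M [-0.55  -0.042  0.232] gap 10.21 e6 -0.1691 j6 -19.4 qd 9.48
```

Call:
drive_tool(
  moves=[
    [[0,-0.2,0],-0.8],
    [[0,-0.2,0],-1.6],
    [[0,-0.2,0],-2.4],
    [[0,-0.2,0],-3.2],
    [[0,-0.2,0],-4.0],
    [[0,-0.2,0],-4.8],
    [[0,-0.2,0],-5.6],
    [[0,-0.2,0],-6.4],
  ],
)

```text
time: 10.85
tool_pos: [570.0, 105.6, 99.7]
tcp_rot: [179.9, 0.0, 108.5]
ft_force: [-0.6, -2.3, 6.2]
finger_gap: 9.8
```

```bash
python3 st.py
```

```text
10.85 [570.039 105.63   99.7  ] 108.48 F [-0.565 -2.296  6.209] M [-0.412  0.099  0.2  ] gap 9.82 e6 -0.1604 j6 -13.02 qd 9.55
```

Call:
drive_tool(
  moves=[
    [[0,0,0],-0.8],
    [[0,0,0],-1.6],
    [[0,0,0],-2.4],
    [[0,0,0],-3.2],
    [[0,0,0],-4.0],
    [[0,0,0],-4.8],
    [[0,0,0],-5.6],
    [[0,0,0],-6.4],
  ],
)

```text
time: 11.52
tool_pos: [569.9, 105.6, 99.7]
tcp_rot: [179.9, 0.0, 102.1]
ft_force: [-1.3, -1.6, 7.6]
finger_gap: 10.3
```

```bash
python3 st.py
```

```text
11.52 [569.94  105.606  99.698] 102.09 F [-1.344 -1.617  7.59 ] M [-0.467  0.081  0.296] gap 10.32 e6 -0.0501 j6 -6.63 qd 9.54
```

Call:
drive_tool(
  moves=[
    [[0,0,0],0],
    [[0,0,0],0],
    [[0,0,0],0],
    [[0,0,0],0],
    [[0,0,0],0],
    [[0,0,0],0],
    [[0,0,0],0],
    [[0,0,0],0],
  ],
)

```text
time: 12.18
tool_pos: [569.9, 105.6, 99.7]
tcp_rot: [179.9, 0.0, 102.1]
ft_force: [-1.6, -1.7, 7.5]
finger_gap: 9.5
```

```bash
python3 st.py
```

```text
12.18 [569.935 105.622  99.695] 102.12 F [-1.573 -1.663  7.525] M [-0.456  0.103  0.209] gap 9.48 e6 0.1936 j6 -6.66 qd 0.04
```

Call:
drive_tool(
  moves=[
    [[0,0,0],0],
    [[0,0,0],0],
    [[0,0,0],0],
    [[0,0,0],0],
    [[0,0,0],0],
    [[0,0,0],0],
    [[0,0,0],0],
    [[0,0,0],0],
  ],
  fingers=30,
)

```text
time: 12.85
tool_pos: [569.4, 105.8, 98.8]
tcp_rot: [-180.0, -0.0, 102.1]
ft_force: [0.0, 0.5, 0.3]
finger_gap: 30.0
```

```bash
python3 st.py; python3 - <<'E'
from bench import r
import cv2
a=r.snapshot("wrist")["pixels"][:,:,::-1]; cv2.imwrite("pics/w4.png",a)
E
```

```text
12.85 [569.404 105.842  98.832] 102.14 F [0.043 0.477 0.264] M [0.03  0.042 0.04 ] gap 29.99 e6 0.001 j6 -6.69 qd 0.13
```

View pics/w4.png

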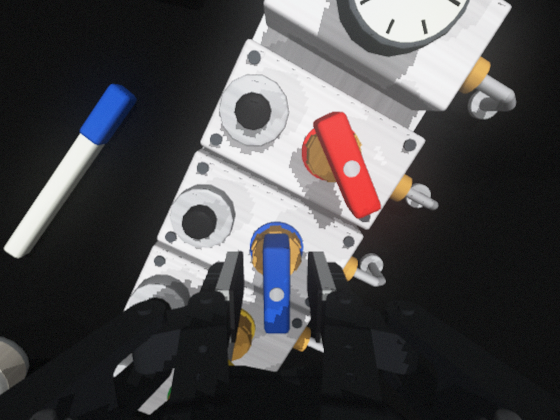

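Call:
drive_tool(
  moves=[
    [[0,0,10],0],
    [[0,0,28],0],
    [[0,0,46],0],
    [[0,0,60],6],
    [[-10,3,66],12],
    [[-22,7,70],18],
    [[-32,10,70],24],
    [[-40,12,70],30],
  ],
)

```text
time: 13.57
tool_pos: [529.3, 118.1, 170.3]
tcp_rot: [179.9, 0.0, 132.4]
ft_force: [-0.5, 0.1, 0.3]
finger_gap: 30.1
```

Call:
drive_tool(
  moves=[
    [[0,0,0],6],
    [[0,0,0],12],
    [[0,0,0],18],
    [[0,0,0],24],
    [[0,0,0],29],
    [[0,0,0],32.3],
    [[0,0,0],32.3],
    [[0,0,0],32.3],
  ],
  fingers=0,
  squeeze=30,
)

```text
time: 14.23
tool_pos: [529.6, 117.8, 169.6]
tcp_rot: [180.0, 0.0, 164.3]
ft_force: [-0.3, -0.0, 0.4]
finger_gap: 0.0
```

```bash
python3 st.py; python3 - <<'E'
from bench import r
import cv2
from h import *
s=r.snapshot("wrist");a=s["pixels"][:,:,::-1].copy(); cv2.imwrite("pics/w5.png",a)
a=r.snapshot("scene")["pixels"][:,:,::-1];a=cv2.resize(a[170:320,230:430],None,fx=4,fy=4,interpolation=cv2.INTER_CUBIC); cv2.imwrite("pics/s5.png",a)
W=cam(s)
for X in [(529.5,117.8,73),(569.9,106.5,100),(530,118,146)]: print(proj(W,X))
E
```

```text
14.23 [529.648 117.833 169.59 ] 164.32 F [-0.306 -0.002  0.391] M [0.    0.044 0.064] gap 0.04 e6 -0.4842 j6 -67.19 qd 0.86
[276.69809353 216.77110813]
[276.81944729 291.77578011]
[278.02450086 266.29399347]
```

View pics/w5.png

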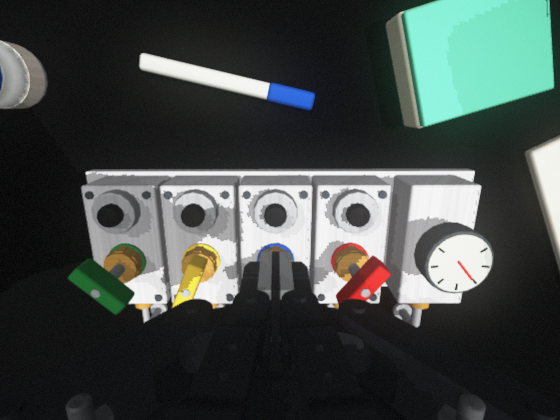

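View pics/s5.png

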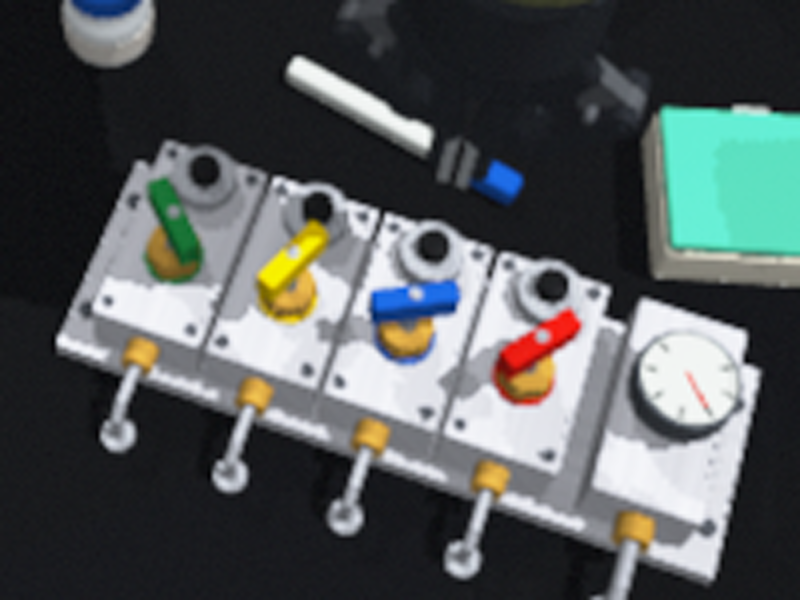

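Call:
drive_tool(
  moves=[
    [[0,0,-10],0],
    [[0,0,-25],0],
    [[0,0,-40],0],
    [[0,0,-53],0],
    [[0,0,-62],0],
    [[0,0,-67],0],
    [[0,0,-70],0],
    [[0,0,-70],0],
  ],
)

```text
time: 15.0
tool_pos: [529.2, 117.8, 98.3]
tcp_rot: [-180.0, -0.0, 164.4]
ft_force: [-0.6, -0.4, -0.5]
finger_gap: 0.1
```

```bash
python3 st.py; python3 - <<'E'
from bench import r
import cv2
s=r.snapshot("wrist");a=s["pixels"][:,:,::-1].copy(); cv2.imwrite("pics/w6.png",a)
a=r.snapshot("scene")["pixels"][:,:,::-1];a=cv2.resize(a[170:320,230:430],None,fx=4,fy=4,interpolation=cv2.INTER_CUBIC); cv2.imwrite("pics/s6.png",a)
E
```

```text
15.0 [529.212 117.76   98.331] 164.43 F [-0.59  -0.379 -0.492] M [-0.016 -0.001  0.028] gap 0.13 e6 0.0054 j6 -67.3 qd -0.07
```

View pics/w6.png

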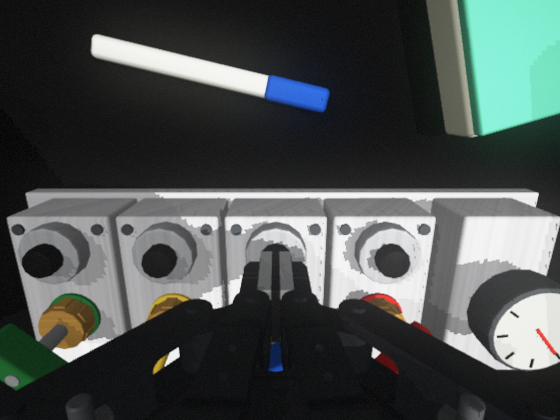

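View pics/s6.png

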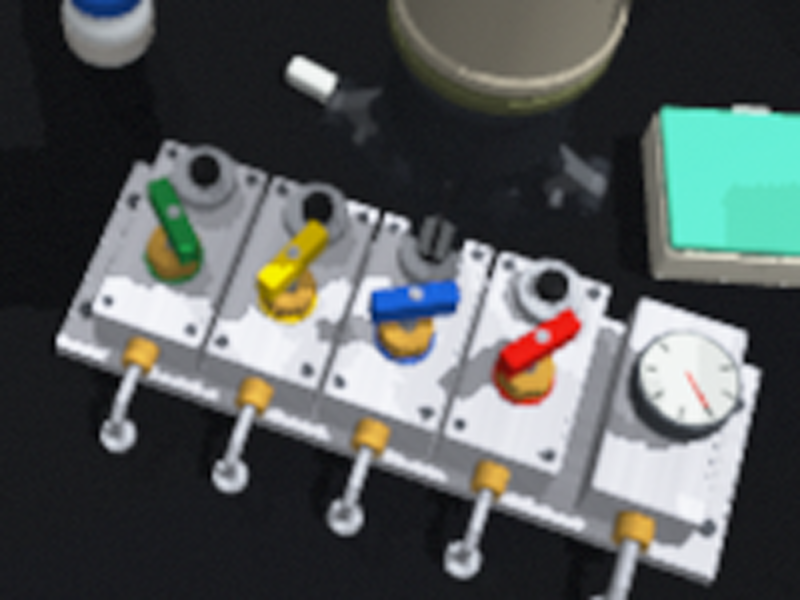

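Call:
drive_tool(
  moves=[
    [[0,0,-1],0],
    [[0,0,-2],0],
    [[0,0,-3],0],
    [[0,0,-4],0],
    [[0,0,-5],0],
    [[0,0,-6],0],
    [[0,0,-7],0],
    [[0,0,-7],0],
  ],
)

```text
time: 15.77
tool_pos: [529.6, 117.9, 92.0]
tcp_rot: [180.0, 0.0, 164.4]
ft_force: [-0.5, -0.1, 4.4]
finger_gap: -0.2
```

```bash
python3 st.py
```

```text
15.77 [529.628 117.863  92.046] 164.45 F [-0.518 -0.05   4.413] M [-0.087  0.144  0.048] gap -0.22 e6 0.0001 j6 -67.31 qd 0.02
```

Call:
drive_tool(
  moves=[
    [[0,0,-0.6],0],
    [[0,0,-1.2],0],
    [[0,0,-1.8],0],
    [[0,0,-2.4],0],
    [[0,0,-2.8],0],
    [[0,0,-3.2],0],
    [[0,0,-3.2],0],
    [[0,0,-3.2],0],
  ],
)

```text
time: 16.43
tool_pos: [529.8, 117.9, 89.9]
tcp_rot: [180.0, 0.0, 164.4]
ft_force: [-5.6, -0.8, 13.3]
finger_gap: 0.4
```

```bash
python3 st.py
```

```text
16.43 [529.755 117.862  89.934] 164.45 F [-5.59  -0.818 13.269] M [-0.184  1.    -0.03 ] gap 0.35 e6 0.0002 j6 -67.31 qd 0.1
```

Call:
drive_tool(
  moves=[
    [[0,0,-0.4],0],
    [[0,0,-0.4],0],
    [[0,0,-0.4],0],
    [[0,0,-0.4],0],
    [[0,0,-0.4],0],
    [[0,0,-0.4],0],
    [[0,0,-0.4],0],
    [[0,0,-0.4],0],
  ],
)

```text
time: 17.1
tool_pos: [529.8, 117.9, 89.9]
tcp_rot: [180.0, 0.0, 164.4]
ft_force: [-6.6, -0.9, 17.0]
finger_gap: 0.2
```

Call:
drive_tool(
  moves=[
    [[0,0,0],0],
    [[0,0,0],0],
    [[0,0,0],0],
    [[0,0,0],0],
    [[0,0,0],0],
    [[0,0,0],0],
    [[0,0,0],0],
    [[0,0,0],0],
  ],
)

```text
time: 17.77
tool_pos: [529.8, 117.9, 89.9]
tcp_rot: [180.0, 0.0, 164.4]
ft_force: [-8.3, -1.8, 16.6]
finger_gap: 0.1
```

Call:
drive_tool(
  moves=[
    [[0,0,0],0],
    [[0,0,0],0],
    [[0,0,0],0],
    [[0,0,0],0],
    [[0,0,0],0],
    [[0,0,0],0],
    [[0,0,0],0],
    [[0,0,0],0],
  ],
)

```text
time: 18.43
tool_pos: [529.8, 117.9, 89.9]
tcp_rot: [180.0, 0.0, 164.4]
ft_force: [-7.5, -0.6, 17.6]
finger_gap: 0.2
```

Call:
drive_tool(
  moves=[
    [[0,0,0],0],
    [[0,0,0],0],
    [[0,0,0],0],
    [[0,0,0],0],
    [[0,0,0],0],
    [[0,0,0],0],
    [[0,0,0],0],
    [[0,0,0],0],
  ],
)

```text
time: 19.1
tool_pos: [529.8, 117.9, 89.9]
tcp_rot: [180.0, 0.0, 164.5]
ft_force: [-6.4, -1.2, 16.4]
finger_gap: 0.3
```

Call:
drive_tool(
  moves=[
    [[0,0,3],0],
    [[0,0,8],0],
    [[0,0,18],0],
    [[0,0,35],0],
    [[-5,0,60],0],
    [[-20,0,85],0],
    [[-40,0,105],0],
    [[-60,0,120],0],
  ],
)

```text
time: 19.77
tool_pos: [469.3, 117.8, 210.5]
tcp_rot: [180.0, 0.1, 164.4]
ft_force: [-0.5, -0.0, 0.4]
finger_gap: -0.1
```

Call:
drive_tool(
  moves=[
    [[-20,0,15],0],
    [[-35,0,25],0],
    [[-45,0,30],0],
    [[-50,0,30],0],
    [[-50,0,30],0],
    [[-50,0,30],0],
    [[-50,0,30],0],
    [[-50,0,30],0],
  ],
)

```text
time: 20.43
tool_pos: [419.5, 117.7, 237.5]
tcp_rot: [-180.0, -0.1, 164.4]
ft_force: [0.2, -0.5, -0.5]
finger_gap: -0.5
```

```bash
python3 st.py; python3 - <<'E'
from bench import r
import cv2
a=r.snapshot("top")["pixels"][:,:,::-1]; cv2.imwrite("pics/t7.png",a)
a=r.snapshot("scene")["pixels"][:,:,::-1];a=cv2.resize(a[130:320,230:450],None,fx=3.5,fy=3,interpolation=cv2.INTER_CUBIC); cv2.imwrite("pics/s7.png",a)
a=r.snapshot("wrist")["pixels"][:,:,::-1]; cv2.imwrite("pics/w7.png",a)
E
```

```text
20.43 [419.527 117.716 237.549] 164.43 F [ 0.19  -0.477 -0.45 ] M [0.016 0.058 0.063] gap -0.46 e6 -0.0014 j6 -65.5 qd 0.1
```

View pics/s7.png

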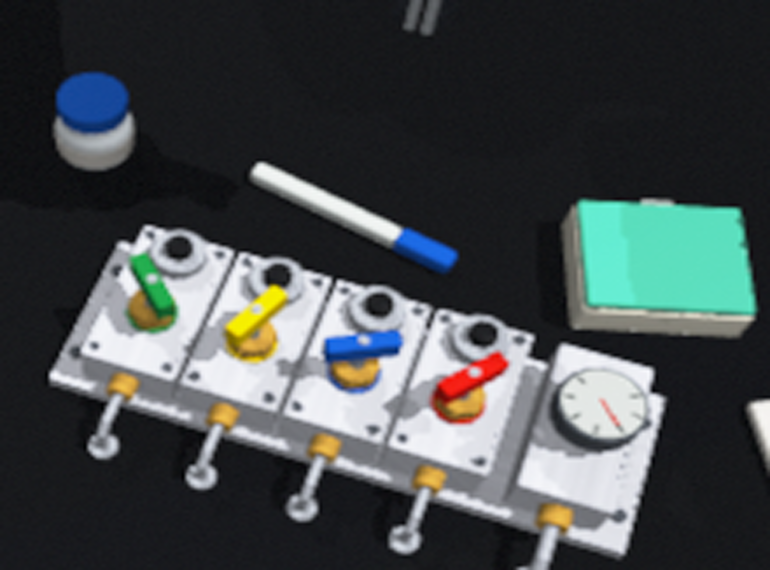

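View pics/t7.png

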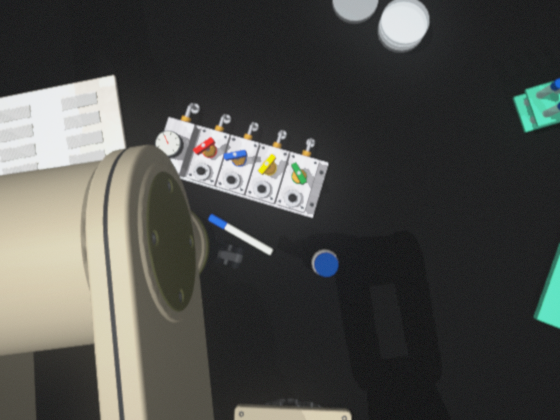

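```bash
python3 -c "
from bench import r
print(r.hand_in())"
```

```text
the job is handed in; nothing more can be done
None
```

The blue valve is closed and snug, the vent button was held fully down for at least 2.6 s and released, and the job was handed in at about 20.6 s.

- **Valve:** I turned it about 81° clockwise. Running torque averaged about 0.20 N m as read, including an offset of roughly 0.02. On the last step the wrist torque read about 0.10 N m above that, and the wrist joint's effort rose by 0.11 N m. Snug is 0.04 to 0.17, so I stopped there and let go. The seat torque comes from that one moving reading. It rose a little more than the stated slope predicts for one step, and I did not turn further to repeat it.
- **Vent button:** I pressed it with closed fingertips. It stopped moving at the expected 5 mm of travel, with the force at 13 to 17 N. There was also a sideways force of 6 to 8 N, which I put down to friction on the button. I then lifted clear.
- **Last checks:** After each release the wrist force read close to zero. In the final pictures the blue bar is still at the angle where I left it. The marker and jar are at the same pixels as at the start. The slide box and the other three stations look unchanged by eye in the scene view. The arm is clear of everything.
- **Where the measurements disagreed:** The cameras differed by up to about 2 mm sideways. Triangulated heights were off by about 3–4 mm using the fixed cameras, and by 6–11 mm when the wrist view was paired with the top view. The position from gripping the handle settled where the axis was.

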